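# Roll a milling jar up its loading ramp to the stop

## Task

Load the milling jar: with the fingertips slowly push the white cylinder that lies at the foot of the blue-sided ramp up the slope and over the crest, until it rests in the hollow against the stop plate. Keep the fingers behind it all the way up so that it neither rolls back down nor is flung; do not grasp or lift it, leave the things round the ramp alone, and finish with the hand clear.

Things in the scene. Friction and masses are not known exactly. Their poses are not given: they have to be found in the camera images.
- ramp: fixed loading ramp of dark bent steel sheet, blue side rails; 299 mm long (x), 126 mm wide (y). Origin on the worktop under its centre; x points uphill (level), y across, z up. The lane between the rails is 110 mm wide, the rails stand 16 mm above the deck. Level foot: deck at z = 8 mm from x = -150 to -30 mm, with a lip to z = 12 mm from x = -150 to -142 mm. Slope, crest, seat: see the points.
- jar: loose closed milling jar: smooth cylinder, diameter 50 mm, length 86 mm, 0.25 to 0.5 kg, white ceramic with a blue band near one end, steel lid at the other. Origin at its centre; y is the cylinder's axis (x, z turn as it rolls). Starts on the ramp's level foot, across the lane, up to 0.12 rad askew, centre at ramp x = -78 to -46 mm. Rolls freely; left alone on the slope it rolls back down.
- slope (a point): point on the deck where the slope begins (ramp x = -30 mm, z = 8 mm, middle of the lane); its x points up along the slope, its z square to the slope. From here the deck rises at 9 degrees to the crest
- crest (a point): point on the deck at the crest (ramp x = +90 mm, z = 27 mm, middle of the lane). Beyond it the deck falls at 15 degrees to z = 14 mm at x = +137 mm, where the upright stop plate stands, 12 mm thick, top at z = 60 mm
- seat (a point): where the jar's centre lies when it rests in the hollow against the stop plate: ramp x = 112 mm, y = 0, z = 47 mm. Once the jar's centre is past the crest (x = 90 mm) it tends to roll the last 22 mm down to the stop by itself (rubbing on a side rail may halt it short: then push it home) and stays
- beaker_1: loose bystander beside the ramp: glass beaker with a little amber content, 70 mm wide, 86 mm tall, upright; origin at the centre of its underside
- dropper_2: loose bystander beside the ramp: brown dropper bottle with black bulb, 33 mm wide, 100 mm tall, upright; origin at the centre of its underside
- weight_1: loose bystander beside the ramp: brass check weight with knob, 22 mm wide, 30 mm tall, upright; origin at the centre of its underside
- cream_jar: loose bystander beside the ramp: clear low cup with lid, 59 mm wide, 25 mm tall, upright; origin at the centre of its underside
- weight_2: loose bystander beside the ramp: small brass check weight with knob, 18 mm wide, 22 mm tall, upright; origin at the centre of its underside
Not all that is in view belongs to the job. Leave any red or yellow look-alike of the jar alone.

How it is judged:
By the outcome, as a careful person would: the job done as asked, in the order asked, and still so for the second after the job is handed in, with the robot touching nothing.
It also fails if it takes over 40 s, if anything falls off the work surface, if the arm or the gripper's body presses on something with over 40 N, if the wrist force passes 120 N, or if a joint passes its speed limit or range.

## Robot

A 7-joint arm with a two-finger parallel gripper is mounted at the origin on a cart in front of the work surface, level with it; the furniture and walls round the work are solid. World frame = base frame: x ahead of the robot, y to its left, z up, the work surface at z = 0. Lengths are in m, angles in rad, forces in N, time in s.
With the tool pointing down it reaches from about 0.425 to 0.975 m from the base axis. Payload 16.7 kg.
Tool frame: the origin (TCP) lies on the centre line of the jaws, within the pads' length; the fingertips stand 14 mm ahead of it and the grasp point (between the pads) lies 5 mm behind it; z points along the fingers, y is the line along which they close (so a half turn about z gives the same grasp; the last joint's range is limited). The gripper opens to 85 mm and grips with 20 to 120 N. Pads are 22 mm wide; open, the fingers measure 114 mm over their backs; the gripper's body (76 mm by 85 mm) begins 54 mm behind the grasp point. The pads swing forward as they close: fully open they stand 13 mm farther back than shut.
Start: joints at [-1.31, 0.426, 0.074, 1.606, -0.034, 1.111, -0.067], TCP at [0.269, 0.619, 0.245] pointing down, gripper open.
Joint ranges: [-2.85, 2.85], [-0.5, 2.14], [-1.23, 1.37], [0.21, 2.46], [-1.02, 4.16], [0.16, 2.05], [-2.73, 2.73]. Speed limits (rad/s): [1.89, 1.89, 2.39, 2.39, 3.01, 3.01, 3.01].

## Interface

Orientations are given as [roll, pitch, yaw] about the fixed x, y, z axes, in that order (R = Rz(yaw) Ry(pitch) Rx(roll)).
In Python, from cell import env, grab_frame, camera_params gives the robot as it stands.
- The arm moves only by the shell command python3 -m jog 'ROWS' [FORCE]. ROWS is JSON, a list of rows, each a list of 5 numbers: the opening, from -1 (shut) to 1 (fully open), so that 0 is half open, then the shift along the tool's x, y, z each as a share of 20 cm, from -1 to 1, then the turn about the tool's z as a share of 45 degrees, from -1 to 1. In form: [[fingers, x, y, z, spin], ...]. A call has 1 to 20 rows; each row shifts and turns the commanded pose from where the row before left it, along the tool's axes as they then stand; what a row does not reach is not made up. A row lasts 1/10 s, in which the tool goes at most 50 mm and 8.59 degrees, less where a joint would pass 70% of its speed; a pose out of reach is approached as far as the arm can. A call with a number of a shift or a turn outside -1 to 1 is refused whole. A call with a gripper value outside its range is refused whole. The fingers move at their own pace and stop on an object; FORCE is the grip in N (left out, the last holds). Time passes only in rows, so rows that do not move let the fingers close. It gives the time, the measured TCP pose, the force, the opening and the grip force at its end, in the units of the state.
- env.observe(): the state, without advancing time (a new reading comes with each control period).
- grab_frame(name): name is "side" or "top" or "wrist"; returns the picture (420x560x3 uint8, red, green, blue); there is no depth.
- camera_params(name): a dict with "camera_matrix" (3x3 intrinsics, pixels), "k1" (the pictures are not rectified: a ray, as slopes to the right and down, at radius r is drawn at 1 + k1 r^2 times it, then the intrinsics apply), "rvec" (rotation vector, rad) and "tvec" (3), from world to camera coordinates, as OpenCV has them; the wrist camera has in their place "mount" (4x4, takes a point from camera to tool coordinates, whose origin is the TCP and whose axes are the flange's). Camera axes: x right, y down, z forward; pixel columns grow to the right and rows downward; lengths in m; the calibration is good to about 2 mm. A picture is of the moment at which its call begins: read the wrist's pose just before it. camera_params takes no time and is no camera call.
- env.finish_job(): hands the job in; it is judged then, once.
The state is a dict: "time": time; "joints": joint angles; "qvel": joint speeds; "tau": joint torques, N m; "ee_pos": TCP position; "ee_rot": TCP orientation; "contact_force": force on the tool from outside, world axes, zero at the start; "moment": the same for the moment, N m; "gripper_width": opening from 0.0 (shut) to 1.0 (fully open); "grip_force": force on a finger pad.
Only numpy, scipy, OpenCV 4.12 (cv2) and the standard library are available. Lean on these libraries where they do the work, as an engineer would, in place of code of your own. Each camera call takes 0.05 s, during which the arm holds its last target. There are 200 camera calls.

## Working session

There is one attempt and no reset: what is moved stays moved. The work goes in short steps, Python scripts to look and compute and a shell command to move; the robot and the scene stay as the last step left them, time stands still between calls to the robot, and variables do not carry over. Pictures are saved under pics/ and viewed, at most 10 in all, crops included, and the job is handed in when it is done.

```bash
mkdir -p pics; ls
python3 - <<'E'
from cell import env, grab_frame, camera_params
import cv2,numpy as np
o=env.observe()
print(o['time'],o['ee_pos'],o['ee_rot'],o['contact_force'],o['gripper_width'])
for n in('top','side'):
    im=grab_frame(n); cv2.imwrite(f'pics/{n}0.png',im[:,:,::-1]); np.save(f'pics/{n}0.npy',im)
    p=camera_params(n); R=cv2.Rodrigues(np.array(p['rvec'],float))[0]; print(n,p, -R.T@np.array(p['tvec']).ravel())
print(camera_params('wrist'))
E
```

```text
pics
0.0 [0.26880809 0.61873241 0.24462097] [-3.14033888e+00  7.93664698e-05  2.73176340e+00] [-0.36327628  0.00138453  0.47103342] 0.9961454995379752
top {'camera_matrix': array([[544.33367851,   0.        , 276.6414637 ],
       [  0.        , 544.33367851, 209.2449113 ],
       [  0.        ,   0.        ,   1.        ]]), 'k1': 0.035597311417126055, 'rvec': array([ 2.20985389, -2.17895357,  0.03909063]), 'tvec': array([0.06893076, 0.5485469 , 1.4332273 ])} [0.48312613 0.06318699 1.45684323]
side {'camera_matrix': array([[494.61218085,   0.        , 269.4811746 ],
       [  0.        , 494.61218085, 209.32497606],
       [  0.        ,   0.        ,   1.        ]]), 'k1': -0.042883948994667825, 'rvec': array([ 2.13217297, -0.66339659,  0.31866745]), 'tvec': array([-0.41890896,  0.26653976,  0.85067388])} [ 0.05866785 -0.67012338  0.71949075]
{'camera_matrix': array([[372.39234854,   0.        , 281.12359257],
       [  0.        , 372.39234854, 211.8024694 ],
       [  0.        ,   0.        ,   1.        ]]), 'k1': -0.10242013046255082, 'mount': array([[ 1.04933772e-03, -9.64262314e-01, -2.64947331e-01,
         6.72862340e-02],
       [ 9.99999249e-01,  8.44153198e-04,  8.88296602e-04,
        -5.41021959e-04],
       [-6.32894800e-04, -2.64948065e-01,  9.64262476e-01,
        -1.29487995e-01],
       [ 0.00000000e+00,  0.00000000e+00,  0.00000000e+00,
         1.00000000e+00]])}
```

View pics/top0.png

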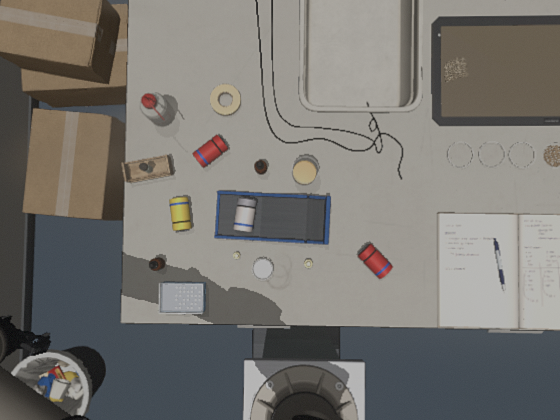

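View pics/side0.png

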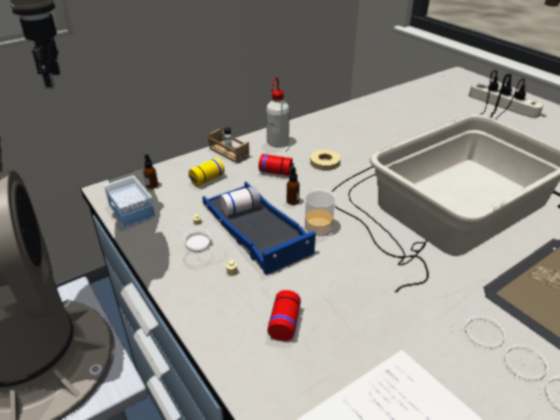

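The top view shows the ramp at (215–330, 190–243), with the jar at its left end, so uphill is to the right (world −y). Possible jars:
- White jar on the ramp at (245,215): chosen, it is white with a blue band and lies on the foot.
- Red look-alikes at (210,151) and (375,261), and a yellow one at (180,213): left alone.

The dropper (261,167), beaker (304,171), cream jar (263,268) and weights (236,254) and (308,263) stand beside the ramp.

```bash
cat > h.py <<'E'
import cv2,numpy as np
from cell import env, grab_frame, camera_params
def cast(n,uv,z):
    p=camera_params(n); K=p['camera_matrix']; R=cv2.Rodrigues(np.array(p['rvec'],float))[0]
    uv=np.array(uv,float).reshape(-1,1,2)
    n_=cv2.undistortPoints(uv,K,np.array([p['k1'],0,0,0,0.])).reshape(-1,2)
    d=np.c_[n_,np.ones(len(n_))]@R; c=-R.T@np.array(p['tvec'],float).ravel()
    return c+d*((z-c[2])/d[:,2])[:,None]
def rect(P):
    r=cv2.minAreaRect((P[:,:2]*1000).astype(np.float32)); return r, cv2.boxPoints(r)
def jarmask(im):
    h=cv2.cvtColor(im,cv2.COLOR_RGB2HSV)
    return h
E
python3 - <<'E'
from h import *
im=np.load('pics/top0.npy'); h=cv2.cvtColor(im,cv2.COLOR_RGB2HSV)
H,S,V=[h[:,:,i].astype(int) for i in range(3)]
roi=np.zeros(H.shape,bool); roi[180:250,205:340]=1
b=(H>105)&(H<130)&(S>120)&roi
ys,xs=np.nonzero(b); print('blue n',len(xs),xs.min(),xs.max(),ys.min(),ys.max())
for z in(.024,.043):
    r,bx=rect(cast('top',np.c_[xs,ys],z)); print('ramp',z,r,bx.round(1).tolist())
# long edges: outermost blue rows at columns
for lo,hi in((222,250),(250,300),(300,325)):
    t=[(c,ys[xs==c].min()-.5) for c in range(lo,hi)]; u=[(c,ys[xs==c].max()+.5) for c in range(lo,hi)]
    for e in(t,u):
        P=cast('top',e,.024); print(lo,np.polyfit(P[:,1],P[:,0],1).round(4), P[:,:2].mean(0).round(4))
roi[:]=0; roi[193:240,221:300]=1
w=((V>110)&roi).astype(np.uint8)
k,l,s,c=cv2.connectedComponentsWithStats(w); i=1+s[1:,4].argmax(); print(s[i],c[i])
cn=max(cv2.findContours((l==i).astype(np.uint8),0,2)[0],key=cv2.contourArea).reshape(-1,2)
print('jar',rect(cast('top',cn,.033)))
cv2.imwrite('pics/crop0.png',cv2.resize(im[175:285,195:345,::-1],None,fx=5,fy=5,interpolation=cv2.INTER_CUBIC))
E
```

```text
blue n 666 215 329 191 243
ramp 0.024 ((527.2307739257812, 87.40534973144531), (296.4581604003906, 124.0111312866211), 87.90631103515625) [[459.8999938964844, -58.5], [583.7999877929688, -63.0], [594.5999755859375, 233.3000030517578], [470.70001220703125, 237.8000030517578]]
ramp 0.043 ((526.64599609375, 87.08423614501953), (292.527099609375, 122.36673736572266), 87.90632629394531) [[460.20001220703125, -56.79999923706055], [582.4000244140625, -61.29999923706055], [593.0999755859375, 231.0], [470.79998779296875, 235.5]]
222 [0.0405 0.5841] [0.5916 0.1858]
222 [0.0392 0.4625] [0.4697 0.1836]
250 [0.0339 0.5852] [0.588  0.0828]
250 [0.0385 0.4619] [0.465 0.081]
300 [-0.2232  0.5712] [ 0.5748 -0.0163]
300 [0.1508 0.4783] [ 0.4756 -0.0174]
[234 206  21  26 429] [243.66899767 218.58741259]
jar (((520.9607543945312, 162.52984619140625), (47.42106246948242, 63.28807830810547), 82.66046905517578), array([[486.547  , 143.05608],
       [549.3165 , 134.97108],
       [555.3745 , 182.00362],
       [492.60498, 190.08861]], dtype=float32))
```

View pics/crop0.png

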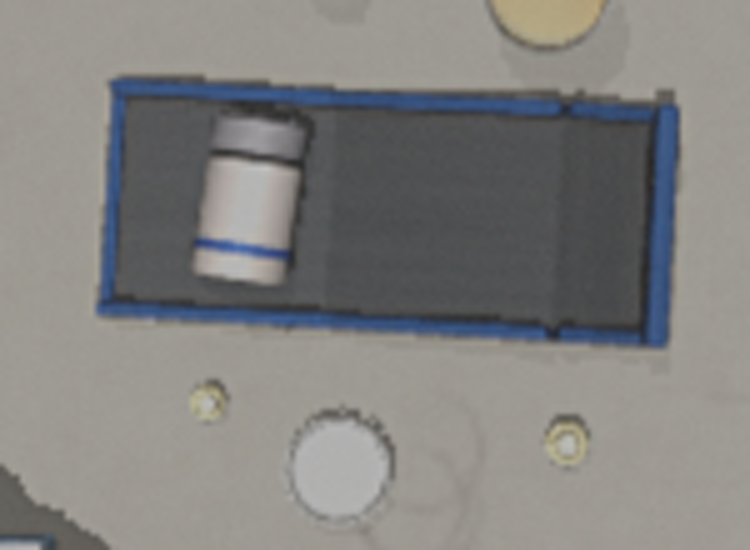

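The crop confirms the choice: a white body with a blue band at the near end and a steel lid at the far end. It lies on the foot with its centre near full-frame (245,214), slightly askew. Next I go above the foot behind it, with fingers half open and the tool squared to the ramp.

```bash
python3 -m jog '[[0,0,0,0,0.17],[0,0,0,0,0.17],[0,0,0,0,0.17],[0,0,0,0,0.17],[0,0,0,0,0.17],[0,0,0,0,0.17],[0,0,0,0,0.17],[0,0,0,0,0.17],[0,0,0,0,0.17],[0,-0.183,0.126,0,0],[0,-0.183,0.126,0,0],[0,-0.183,0.126,0,0],[0,-0.183,0.126,0,0],[0,-0.183,0.126,0,0],[0,-0.183,0.126,0,0],[0,-0.183,0.126,0,0],[0,-0.183,0.126,0,0],[0,-0.183,0.126,0,0],[0,-0.183,0.126,0,0],[0,-0.183,0.126,0,0]]' 20
python3 - <<'E'
from h import *
j=cast('top',[(238,197),(257.4,198),(253,232),(233.4,230)],.033); print('jar corners',j.round(4).tolist(),j.mean(0))
o=env.observe(); print(o['time'],o['ee_pos'],o['ee_rot'],o['gripper_width'])
C=np.array([.527,.087]);u=np.array([-.038,-.999]);v=np.array([.999,-.038])
for n,p in(('jar',j.mean(0)),('tcp',o['ee_pos'])): print(n,(p[:2]-C)@u,(p[:2]-C)@v)
cv2.imwrite('pics/wrist1.png',grab_frame('wrist')[:,:,::-1])
E
```

```text
time: 2.1
ee_pos: [0.53, 0.2039, 0.2453]
ee_rot: [-3.141, -0.0, 1.53]
contact_force: [1.0, 0.1, -1.2]
gripper_width: 0.499
grip_force: 0.0
jar corners [[0.5773, 0.1782, 0.033], [0.5754, 0.1273, 0.033], [0.4862, 0.1374, 0.033], [0.4907, 0.1888, 0.033]] [0.5324207 0.1579293 0.033    ]
2.1 [0.53004534 0.20385354 0.24526358] [-3.14138422e+00 -4.63254432e-05  1.53030092e+00] 0.49866331832937605
jar -0.0710643616931426 0.002719964283236942
tcp -0.11685240708602468 -0.0013981401983563153
```

View pics/wrist1.png

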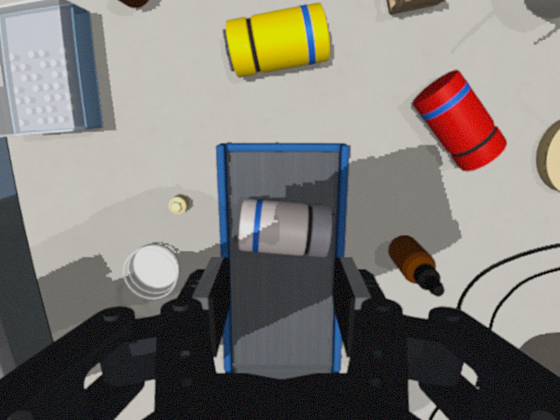

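The wrist view shows the jar at (285,228), square between the rails, with a free stretch of foot behind it up to the lip at row 147. The half-open fingers are narrower than the lane. The wrist ray puts the jar within 3 mm of the top-view estimate. I'll shift 6 mm back and descend.

```bash
python3 -m jog '[[0,0.03,0.01,0,0],[0,0,0,0.2,0],[0,0,0,0.2,0],[0,0,0,0.2,0],[0,0,0,0.15,0],[0,0,0,0.15,0],[0,0,0,0.1,0],[0,0,0,0.03,0],[0,0,0,0.025,0],[0,0,0,0,0],[0,0,0,0,0]]'
python3 - <<'E'
from h import *
o=env.observe(); print(o['time'],o['ee_pos'],o['contact_force'])
im=grab_frame('side')[150:290,160:340,::-1]
cv2.imwrite('pics/side2.png',cv2.resize(im,None,fx=4,fy=4,interpolation=2))
E
```

```text
time: 3.25
ee_pos: [0.5322, 0.2118, 0.0352]
ee_rot: [3.141, -0.001, 1.53]
contact_force: [0.4, -0.8, -0.7]
gripper_width: 0.5
grip_force: 0.0
3.25 [0.53221867 0.21182838 0.03521116] [ 0.43386726 -0.82631196 -0.67535378]
```

View pics/side2.png

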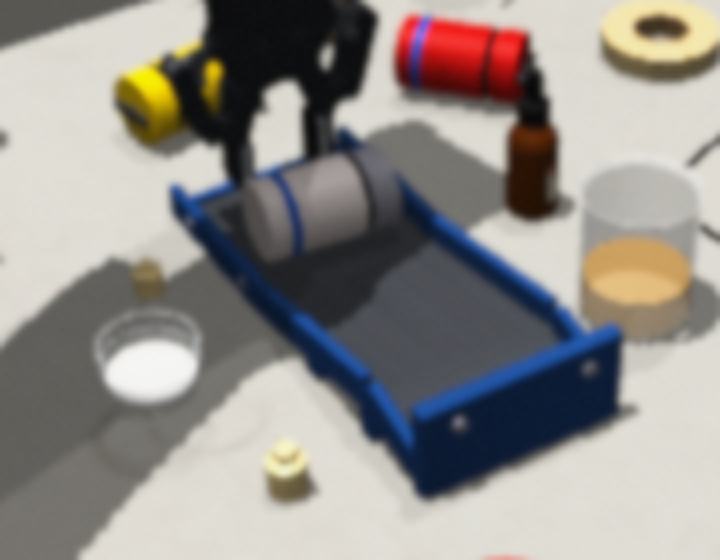

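The side view shows both fingertips inside the lane behind the jar, clear of the rails, with no contact force. Now the slow push along the level foot.

```bash
python3 -m jog '[[0,-0.014,0,0,0],[0,-0.014,0,0,0],[0,-0.014,0,0,0],[0,-0.014,0,0,0],[0,-0.014,0,0,0],[0,-0.014,0,0,0],[0,-0.014,0,0,0],[0,-0.014,0,0,0],[0,-0.014,0,0,0],[0,-0.014,0,0,0],[0,-0.014,0,0,0],[0,-0.014,0,0,0],[0,-0.014,0,0,0],[0,-0.014,0,0,0],[0,-0.014,0,0,0],[0,-0.014,0,0,0],[0,-0.014,0,0,0],[0,-0.014,0,0,0],[0,-0.014,0,0,0],[0,-0.014,0,0,0]]'
python3 - <<'E'
from h import *
cv2.imwrite('pics/wrist3.png',grab_frame('wrist')[:,:,::-1])
im=grab_frame('side')[150:290,160:340,::-1]
cv2.imwrite('pics/side3.png',cv2.resize(im,None,fx=4,fy=4,interpolation=2))
E
```

```text
time: 5.3
ee_pos: [0.5295, 0.1555, 0.0344]
ee_rot: [3.141, -0.0, 1.53]
contact_force: [-0.1, 2.0, 2.1]
gripper_width: 0.504
grip_force: 1.3
```

View pics/side3.png

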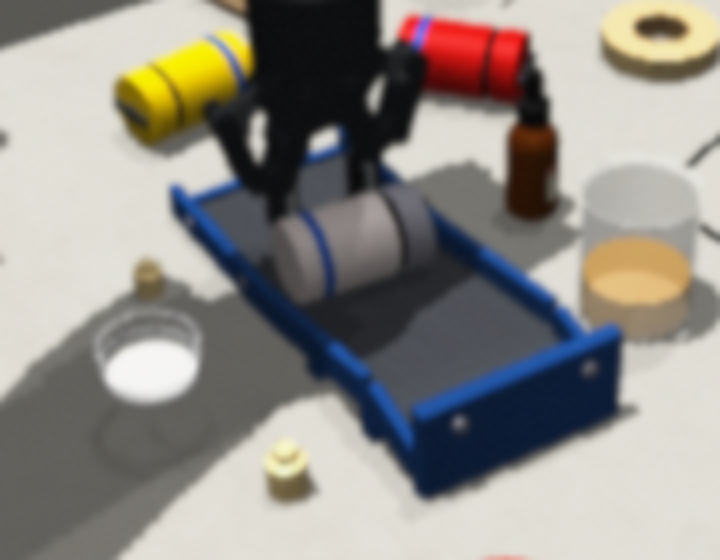

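The jar has been pushed to the start of the slope and both fingers are behind it. Next comes the climb at 9°.

```bash
python3 -m jog '[[0,-0.014,0,-0.0022,0],[0,-0.014,0,-0.0022,0],[0,-0.014,0,-0.0022,0],[0,-0.014,0,-0.0022,0],[0,-0.014,0,-0.0022,0],[0,-0.014,0,-0.0022,0],[0,-0.014,0,-0.0022,0],[0,-0.014,0,-0.0022,0],[0,-0.014,0,-0.0022,0],[0,-0.014,0,-0.0022,0],[0,-0.014,0,-0.0022,0],[0,-0.014,0,-0.0022,0],[0,-0.014,0,-0.0022,0],[0,-0.014,0,-0.0022,0],[0,-0.014,0,-0.0022,0],[0,-0.014,0,-0.0022,0],[0,-0.014,0,-0.0022,0],[0,-0.014,0,-0.0022,0],[0,-0.014,0,-0.0022,0],[0,-0.014,0,-0.0022,0]]'
python3 - <<'E'
from h import *
a=grab_frame('wrist')[:,:,::-1]
b=cv2.resize(grab_frame('side')[150:290,160:340,::-1],(540,420),interpolation=2)
cv2.imwrite('pics/b4.png',cv2.resize(np.hstack([a,b]),(800,306)))
E
```

```text
time: 7.4
ee_pos: [0.5272, 0.0993, 0.0431]
ee_rot: [-3.142, 0.0, 1.53]
contact_force: [0.6, 2.2, 1.0]
gripper_width: 0.505
grip_force: 1.1
```

View pics/b4.png

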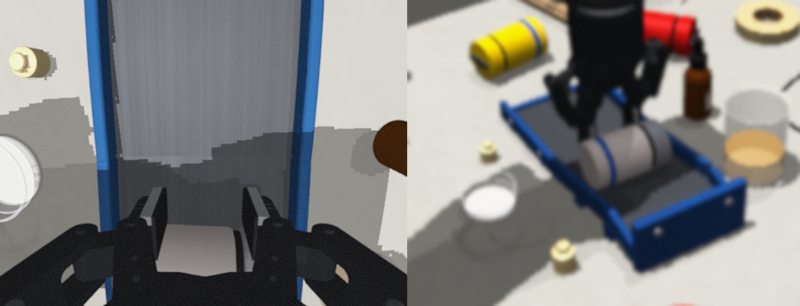

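The jar is partway up the slope, square against both fingers and clear of the rails. I'll carry on climbing.

```bash
python3 -m jog '[[0,-0.014,0,-0.0022,0],[0,-0.014,0,-0.0022,0],[0,-0.014,0,-0.0022,0],[0,-0.014,0,-0.0022,0],[0,-0.014,0,-0.0022,0],[0,-0.014,0,-0.0022,0],[0,-0.014,0,-0.0022,0],[0,-0.014,0,-0.0022,0],[0,-0.014,0,-0.0022,0],[0,-0.014,0,-0.0022,0],[0,-0.014,0,-0.0022,0],[0,-0.014,0,-0.0022,0],[0,-0.014,0,-0.0022,0],[0,-0.014,0,-0.0022,0],[0,-0.014,0,-0.0022,0],[0,-0.014,0,-0.0022,0],[0,-0.014,0,-0.0022,0],[0,-0.014,0,-0.0022,0],[0,-0.014,0,-0.0022,0],[0,-0.014,0,-0.0022,0]]'
python3 -m jog '[[0,-0.01,0,-0.0016,0],[0,-0.01,0,-0.0016,0],[0,-0.01,0,-0.0016,0],[0,-0.01,0,0,0],[0,-0.01,0,0,0],[0,-0.01,0,0,0],[0,-0.01,0,0,0],[0,-0.01,0,0,0],[0,0,0,0,0],[0,0,0,0,0]]'
python3 - <<'E'
from h import *
a=grab_frame('top')[180:255,205:345,::-1]
b=grab_frame('side')[150:290,160:340,::-1]
cv2.imwrite('pics/b5.png',np.hstack([cv2.resize(a,(400,300),interpolation=2),cv2.resize(b,(400,300),interpolation=2)]))
E
```

```text
time: 9.5
ee_pos: [0.5249, 0.0433, 0.0519]
ee_rot: [-3.142, 0.0, 1.53]
contact_force: [0.2, 2.2, 1.0]
gripper_width: 0.504
grip_force: 1.1
time: 10.5
ee_pos: [0.5243, 0.0275, 0.0529]
ee_rot: [-3.142, 0.0, 1.53]
contact_force: [-0.8, -0.1, -0.6]
gripper_width: 0.502
grip_force: 0.0
```

View pics/b5.png

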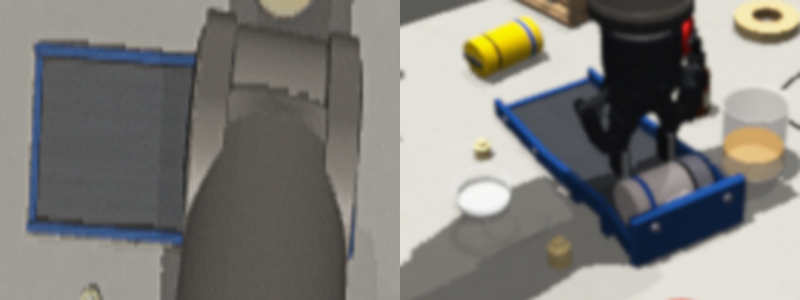

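Contact force fell to zero as the jar rolled over the crest, and it appears to be at the stop plate. I'll back off, lift clear and check.

```bash
python3 -m jog '[[0,0.04,0,0,0],[0,0.04,0,0,0],[0,0,0,-0.15,0],[0,0,0,-0.2,0],[0,0,0,-0.2,0],[0,0,0,-0.2,0],[0,0,0,-0.2,0],[0,0.2,0,0,0],[0,0.2,0,0,0],[0,0.2,0,0,0],[0,0.2,0,0,0],[0,0.2,0,0,0],[0,0.2,0,0,0],[0,0,0,0,0],[0,0,0,0,0]]'
python3 - <<'E'
from h import *
t=grab_frame('top'); a=t[175:285,195:345,::-1]
b=grab_frame('side')[150:290,160:340,::-1]
cv2.imwrite('pics/b6.png',np.hstack([cv2.resize(a,(400,300),interpolation=2),cv2.resize(b,(400,300),interpolation=2)]))
np.save('pics/top6.npy',t)
V=cv2.cvtColor(t,cv2.COLOR_RGB2HSV)[:,:,2]
roi=np.zeros(V.shape,bool); roi[196:238,270:324]=1
w=((V>105)&roi).astype(np.uint8); k,l,s,c=cv2.connectedComponentsWithStats(w); i=1+s[1:,4].argmax(); print(s[i])
cn=max(cv2.findContours((l==i).astype(np.uint8),0,2)[0],key=cv2.contourArea).reshape(-1,2)
r,_=rect(cast('top',cn,.047)); print(r)
C=np.array([.527,.087]);u=np.array([-.038,-.999]);print((np.array(r[0])/1000-C)@u)
E
```

```text
time: 12.1
ee_pos: [0.534, 0.2849, 0.2424]
ee_rot: [-3.141, 0.001, 1.533]
contact_force: [-0.5, -1.0, -0.6]
gripper_width: 0.499
grip_force: 0.0
[305 214  19  24 435]
((505.249755859375, -20.92078971862793), (59.646690368652344, 46.5166015625), 0.5910775661468506)
0.10863937820625305
```

View pics/b6.png

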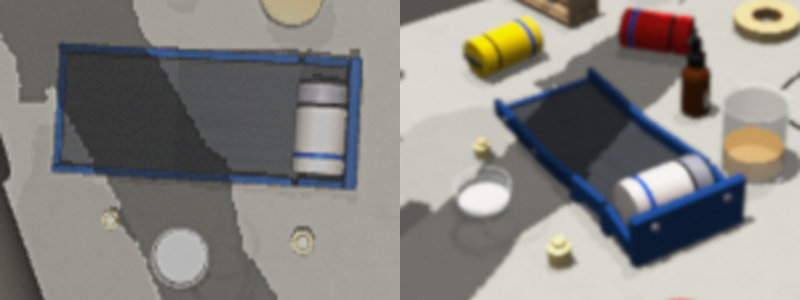

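The jar sits in the hollow, with its near end close to a side rail, and all bystanders are in place. I'll check that it is truly against the plate along its full length.

Run:
```python
from h import *
t=np.load('pics/top6.npy'); V=t.max(2)
for r in(206,209,217,222,227,232,236): print(r,V[r,300:332].tolist())
a=t[185:250,285:340,::-1]; cv2.imwrite('pics/b7.png',cv2.resize(a,None,fx=9,fy=9,interpolation=2))
```

```text
206 [86, 89, 88, 88, 90, 87, 80, 97, 113, 129, 134, 140, 148, 153, 158, 165, 157, 153, 148, 137, 121, 118, 103, 94, 80, 56, 116, 139, 138, 130, 100, 152]
209 [89, 88, 87, 89, 89, 88, 81, 108, 119, 129, 137, 142, 147, 153, 163, 173, 170, 163, 153, 149, 144, 138, 129, 119, 106, 65, 116, 136, 134, 126, 121, 154]
217 [87, 87, 86, 89, 86, 84, 117, 141, 159, 169, 176, 182, 186, 189, 189, 188, 188, 188, 188, 188, 185, 178, 170, 161, 143, 94, 130, 135, 131, 113, 151, 166]
222 [89, 88, 86, 86, 87, 91, 130, 149, 164, 172, 179, 185, 188, 188, 188, 188, 187, 187, 188, 186, 181, 174, 164, 153, 107, 107, 137, 136, 130, 107, 152, 166]
227 [84, 88, 87, 89, 89, 101, 137, 155, 169, 177, 182, 187, 189, 188, 187, 188, 189, 188, 188, 184, 179, 171, 159, 142, 81, 114, 133, 132, 126, 114, 160, 166]
232 [88, 88, 90, 88, 81, 101, 120, 132, 141, 147, 153, 159, 165, 172, 178, 176, 169, 162, 155, 151, 144, 138, 128, 108, 70, 124, 134, 129, 121, 121, 162, 166]
236 [88, 88, 89, 85, 89, 130, 153, 169, 177, 185, 190, 191, 191, 191, 190, 191, 190, 189, 186, 181, 175, 163, 153, 130, 87, 131, 135, 129, 118, 140, 166, 166]
```

View pics/b7.png

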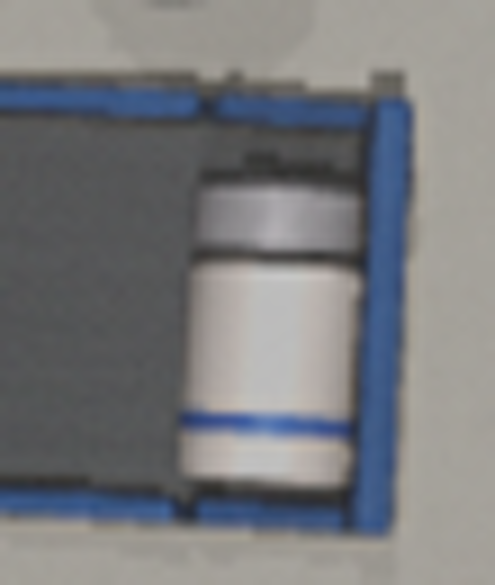

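The jar's edge runs parallel to the plate with under a pixel of gap along its whole length, and it is clear of both rails. It is seated and the hand is clear.

```bash
python3 -c "
from cell import env
print(env.finish_job())"
```

```text
the job is handed in; nothing more can be done
None
```

The white jar rests in the hollow against the stop plate, pushed slowly up with the fingers behind it to the crest; the hand is clear, the things round the ramp look undisturbed, and the job is handed in after about 12 s.

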